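# Lock the return chute and hold the thickness probe on its mark

### The job

Put the red-handled retaining pin from its white rest down through the chute's steel ear and the grey bracket beneath it until its collar sits on the ear, and let go of it. Then take the yellow thickness probe from its black stand and hold its spring tip inside the blue ring on the sloping steel, square to the slope, pressing lightly so that the tip is pushed in about half-way; finish while still holding it there, not letting go. Never ram the chute with the probe, and leave the trays, bowl and tin where they are.

Things in the scene. Friction and masses are not known exactly. Their poses are not given: they have to be found in the camera images.
- chute: The fixed chute unit on the counter: an open stainless trough (260 mm long, 160 mm wide, side rims 20 mm above its floor), sloping 18 degrees, on white supports, running down into a half-lidded grey bin (180 x 130 mm, 88 mm high). Origin on the counter under the middle of the trough; z up; own +y is the downhill direction (bin end), own -x the side with the locking bracket. Trough floor is 140 mm above the counter at its middle, highest rim about 200 mm, at the -y end.
- lock_hole (a point): Centre of the mouth of the lock hole, on the upper face of the chute's steel ear (46 mm square, 6 mm thick), 105 mm above the counter; the grey bracket block below (30 mm thick) has the same 13 mm round hole lined up beneath it. The hole is vertical and open right through (36 mm). Its centre is 47 mm out from the trough's side rim, which stands up to about 150 mm above the counter here. Axes as chute.
- spot: The mark on the trough floor: blue ring of 40 mm outer and 22 mm inner diameter, white inside, with a black dot in its centre. Origin at the dot on the steel surface; z is square to the sloping steel, pointing up out of it; y runs downhill, x across the trough.
- pin_rest: White plastic block 60 x 60 x 45 mm, fixed to the counter, with a 14 mm vertical hole right through; the pin stands in it at the start, collar resting on its top. Origin at the centre of its underside.
- pin_grip (a point): Middle of the pin's red square handle (16 x 16 mm, 32 mm tall, its sides along x and y). z runs up along the pin. Below the handle come a round steel collar (26 mm diameter, 3 mm thick) and the shank (10 mm diameter, 34 mm long, tapered at the end). Pin mass about 60 g.
- pin_collar (a point): Centre of the underside of the pin's collar, 19 mm below pin_grip along the pin; axes as pin_grip. The shank end is 34 mm below this point. Level with lock_hole when the pin is home.
- probe_stand: Black block 70 x 70 x 75 mm, fixed to the counter, with a 22 mm vertical hole right through; the probe stands in it at the start, its yellow body resting on the top. Origin at the centre of its underside.
- probe: The thickness probe: yellow square body 26 x 26 mm, 80 mm tall, sides along its x and y, above a black nose (18 mm diameter, 36 mm long) from which the spring tip sticks out 17 mm. Origin at the centre of the body's underside (its shoulder), z up along the probe away from the tip. Mass about 160 g.
- probe_grip (a point): Centre of the probe's yellow body, 40 mm above its shoulder and 93 mm above the end of the free tip; axes as probe.
- probe_tip (a point): Centre of the flat end face (10 mm diameter) of the probe's spring tip; axes as probe. It moves with the tip.
- plunger (a joint): How far the probe's spring tip is pushed in, m: 0 free, 0.012 at the stop. Spring force about 0.9 N at the start of travel, rising 0.3 N per mm to 4.5 N at the stop.
- purple_tray: Bystander: purple plastic tray 180 x 140 x 22 mm, loose, near the high mouth of the chute. Origin at the centre of its underside.
- perforated_tray: Bystander: perforated steel tray 100 x 200 x 25 mm, loose, beyond the chute. Origin at the centre of its underside.
- bowl: Bystander: white ceramic bowl, 120 mm across, 50 mm high, loose. Origin at the centre of its underside.
- tin: Bystander: open aluminium tray tin 110 x 160 x 30 mm, loose. Origin at the centre of its underside.
- pin: The retaining pin as a whole; origin and axes as pin_collar.

How it is judged:
On the way:
1. the pin is home in the ear and bracket, collar on the ear, and released (horizontal distance between pin_collar and lock_hole below 0.004 m and z of pin_collar in the frame of lock_hole between -0.004 and 0.003 m and angle between pin_collar's own z axis and vertical below 0.1 rad and contact force between the fingers and pin below 0.1 N), for 0.2 s.
At the end, for the whole second after the job is handed in: Pin home: collar within 4 mm of the ear and the hole centre, upright, not touched. Probe held still in the fingers, tip on the steel within 7 mm of the dot, square to the slope within 8 degrees, pushed in 2.5 to 10.5 of its 12 mm, contact force 0.8 to 6 N (all of step 1 and distance between probe_tip and spot below 0.007 m and angle between the z axis of probe and the z axis of spot, either way round below 0.14 rad and value of joint plunger between 0.0025 and 0.0105 m and contact force between probe and chute between 0.8 and 6 N and contact force between the fingers and probe above 1 N and linear speed of probe below 0.02 m/s); the arm keeps its last pose, push and grip.
It fails at once if the probe is rammed against the chute (more than 15 N) (contact force between probe and chute above 15 N).
It fails at once if the purple tray is pushed more than 25 mm from its place (distance of purple_tray from where it was at the start of the episode above 0.025 m).
It fails at once if the perforated tray is pushed more than 25 mm from its place (distance of perforated_tray from where it was at the start of the episode above 0.025 m).
It fails at once if the bowl is pushed more than 25 mm from its place (distance of bowl from where it was at the start of the episode above 0.025 m).
It fails at once if the tin is pushed more than 25 mm from its place (distance of tin from where it was at the start of the episode above 0.025 m).
It also fails if it takes over 61 s, if anything falls off the work surface, if the arm or the gripper's body presses on something with over 40 N, if the wrist force passes 120 N, or if a joint passes its speed limit or range.

### The arm

A 6-joint arm with a two-finger parallel gripper is mounted at the origin on the work surface. World frame = base frame: x ahead of the robot, y to its left, z up, the work surface at z = 0. Lengths are in m, angles in rad, forces in N, time in s.
With the tool pointing down it reaches from about 0.25 to 0.725 m from the base axis. Payload 4 kg.
Tool frame: the origin (TCP) lies at the very end of the fingers, on their centre line; the grasp point (between the pads) lies 19 mm behind it; y points along the fingers, z is the direction in which the jaws open and shut, and the axes are right-handed (so a half turn about y gives the same grasp; the last joint's range is limited). The gripper opens to 85 mm and grips with 20 to 120 N. Pads are 22 mm wide; open, the fingers measure 114 mm over their backs; the gripper's body (76 mm by 85 mm) begins 54 mm behind the grasp point. The pads swing forward as they close: fully open they stand 13 mm farther back than shut.
Start: joints at [1.112, 0.241, 0.005, 1.335, 0, 1.571], TCP at [0.221, 0.448, 0.231] pointing down, gripper open.
Joint ranges: [-2.72, 2.72], [-1.05, 1.87], [-1.09, 1.28], [-1.99, 2.15], [-1.42, 1.44], [-3.14, 3.14]. Speed limits (rad/s): [2.79, 2.79, 3.14, 3.14, 3.14, 3.14].

### API

Orientations are given as a unit quaternion [x, y, z, w].
In Python, from workcell import bot gives the robot as it stands. The module is installed in compiled form; this text tells all that it offers.
- The arm moves only by the tool move_arm, never from a script. Its argument "increments" is a list of rows, each an object with "grip": the closure, from 0 (fully open) to 1 (shut); "linear": the shift along the tool's x, y, z scaled (see below), a list of three; "twist": the turn about the tool's y scaled (see below). A call has exactly 5 rows; each row shifts and turns the pose as measured when the row begins, along the tool's axes as they then stand; what a row does not reach is not made up. The controller multiplies each number of a shift by 0.2 m and each number of a turn by 2 rad. A row lasts 1/10 s, in which the tool goes at most 50 mm and 8.59 degrees, less where a joint would pass 70% of its speed; a pose out of reach is approached as far as the arm can. A call with a number of a shift or a turn outside -1 to 1 is refused whole. A call with a gripper value outside its range is refused whole. The fingers move at their own pace and stop on an object; the grip force is fixed at half the most. Time passes only in rows, so rows that do not move let the fingers close, or fill a call up. It gives the time, the measured TCP pose, the force and the opening at its end, in the units of the state.
- bot.get_obs(): the state, without advancing time (a new reading comes with each control period).
- bot.camera(name): name is "scene" or "top" or "wrist"; returns (picture, depth): 420x560x3 uint8, blue, green, red; 420x560 float32, m along the optical axis (not along the pixel's ray), 0 where there is no reading.
- bot.camera_params(name): a dict with "camera_matrix" (3x3 intrinsics, pixels), "dist" ([k1, k2, p1, p2, k3] as OpenCV has them; the pictures are not rectified), "rvec" (rotation vector, rad) and "tvec" (3), from world to camera coordinates, as OpenCV has them; the wrist camera has in their place "T_tool_cam" (4x4, takes a point from camera to tool coordinates, whose origin is the TCP and whose axes are the tool frame's). Camera axes: x right, y down, z forward; pixel columns grow to the right and rows downward; lengths in m; the calibration is good to about 2 mm. A picture is of the moment at which its call begins: read the wrist's pose just before it. camera_params takes no time and is no camera call.
- bot.job_done(): hands the job in, once; it reports no verdict.
The state is a dict: "clock": time; "joint_pos": joint angles; "joint_vel": joint speeds; "tau": joint torques, N m; "eef_pos": TCP position; "tool_rot": TCP orientation; "ft_force": force on the tool from outside, world axes, zero at the start; "ft_torque": the same for the moment, N m; "grip_width": finger opening in m.
Only numpy, scipy, OpenCV 4.12 (cv2) and the standard library are available. Lean on these libraries where they do the work, as an engineer would, in place of code of your own. Each camera call takes 0.05 s, during which the arm holds its last target. There are 200 camera calls.

## Working session

There is one attempt and no reset: what is moved stays moved. The work goes in short steps, Python scripts to look and compute and a tool call to move; the robot and the scene stay as the last step left them, time stands still between calls to the robot, and variables do not carry over. Pictures are saved under pics/ and viewed, about 8 in all and at most 12, crops included, and the job is handed in when it is done.

Besides the shell and the picture viewer there is one more tool, called after ">>>" by a JSON object that holds its "method" and its "body", one argument or row to a line. move_arm: Moves the arm, as the interface text tells. Its arguments: {"type":"object","properties":{"increments":{"type":"array"}},"required":["increments"]}

```bash
mkdir -p pics; python3 - <<'E'
from workcell import bot
import cv2, numpy as np
o=bot.get_obs()
for k in o: print(k,np.round(o[k],4))
for n in("scene","top","wrist"):
    p,d=bot.camera(n); cv2.imwrite(f"pics/{n}0.png",p); np.save(f"{n}0.npy",d)
    print(n,bot.camera_params(n))
a=cv2.imread("pics/scene0.png");b=cv2.imread("pics/top0.png")
E
```

```text
clock 0.0
joint_pos [ 1.112   0.2414  0.0037  1.3352 -0.      1.5708]
joint_vel [-0.0016 -0.0022 -0.0022 -0.0001 -0.0005  0.0003]
tau [-7.00000e-04 -3.72321e+01  2.52406e+01  1.70000e-02  0.00000e+00
 -0.00000e+00]
eef_pos [0.2212 0.4477 0.2304]
tool_rot [ 0.6893 -0.1609  0.1606 -0.6878]
ft_force [-0.0207 -0.4409  0.187 ]
ft_torque [ 0.0098 -0.0065 -0.0342]
grip_width 0.0854
scene {'camera_matrix': array([[380.3275453 ,   0.        , 276.02910313],
       [  0.        , 380.3275453 , 214.37829249],
       [  0.        ,   0.        ,   1.        ]]), 'dist': array([-0.05721629,  0.        ,  0.        ,  0.        ,  0.        ]), 'rvec': array([ 1.0000659 ,  2.48328599, -1.00087883]), 'tvec': array([ 0.39503539, -0.20487106,  1.42041392])}
top {'camera_matrix': array([[495.529578  ,   0.        , 280.9840634 ],
       [  0.        , 495.529578  , 212.24277243],
       [  0.        ,   0.        ,   1.        ]]), 'dist': array([-0.16575638,  0.        ,  0.        ,  0.        ,  0.        ]), 'rvec': array([ 2.14694545, -2.19067974,  0.10993225]), 'tvec': array([0.04416526, 0.58283619, 1.24855396])}
wrist {'camera_matrix': array([[309.87388565,   0.        , 283.21983789],
       [  0.        , 309.87388565, 205.60548563],
       [  0.        ,   0.        ,   1.        ]]), 'dist': array([0.01425973, 0.        , 0.        , 0.        , 0.        ]), 'T_tool_cam': array([[-2.67269137e-04,  9.51725497e-01,  3.06950333e-01,
        -7.92571227e-02],
       [-3.90614833e-04, -3.06950420e-01,  9.51725426e-01,
        -1.42499504e-01],
       [ 9.99999888e-01,  1.34467480e-04,  4.53796470e-04,
         5.02776539e-04],
       [ 0.00000000e+00,  0.00000000e+00,  0.00000000e+00,
         1.00000000e+00]])}
```

View pics/top0.png

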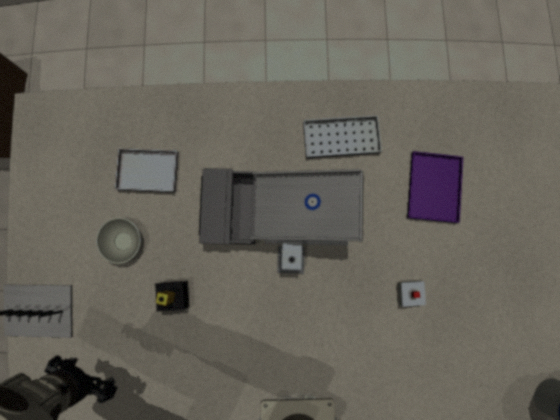

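View pics/scene0.png

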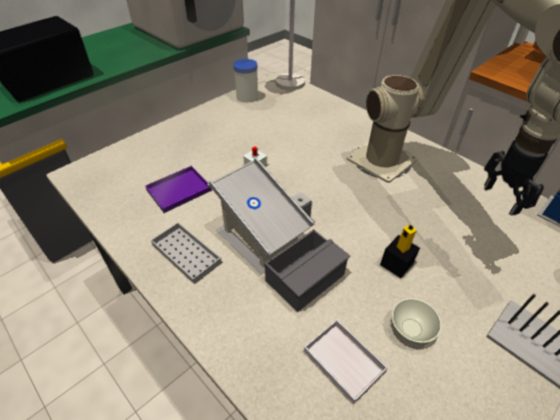

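Top view (looking down, +y to the left): the red pin is at about (416,294), the yellow probe at (165,298), the ring at (312,202) and the ear hole at (292,259). The base is at the bottom, near (297,410). Next I'll turn these into positions.

```bash
cat > h.py <<'E'
from workcell import bot
import cv2, numpy as np
from scipy.spatial.transform import Rotation as R
def pose():
    o=bot.get_obs(); return np.array(o['eef_pos']),R.from_quat(o['tool_rot']).as_matrix(),o
def cam(n):
    """K,dist,R_wc (cam->world),origin"""
    p=bot.camera_params(n)
    if 'rvec' in p:
        Rm=cv2.Rodrigues(p['rvec'])[0]; return p['camera_matrix'],p['dist'],Rm.T,-Rm.T@p['tvec']
    t,Rt,_=pose(); T=p['T_tool_cam']; return p['camera_matrix'],p['dist'],Rt@T[:3,:3],Rt@T[:3,3]+t
def rays(uv,c):
    q=cv2.undistortPoints(np.float64(uv).reshape(-1,1,2),c[0],c[1]).reshape(-1,2)
    return np.c_[q,np.ones(len(q))]@c[2].T
def onz(uv,z,c):
    d=rays(uv,c); return c[3]+d*((z-c[3][2])/d[:,2])[:,None]
def proj(P,c):
    return cv2.projectPoints((np.atleast_2d(P)-c[3])@c[2],np.zeros(3),np.zeros(3),c[0],c[1])[0].reshape(-1,2)
def pts(uv,d,c):
    uv=np.int32(uv).reshape(-1,2); return c[3]+rays(uv,c)*d[uv[:,1],uv[:,0]][:,None]
def mask(img,name):
    h=cv2.cvtColor(img,cv2.COLOR_BGR2HSV); H,S,V=cv2.split(h)
    m={'red':((H<8)|(H>172))&(S>150)&(V>60),'yellow':(H>18)&(H<35)&(S>150)&(V>60),'blue':(H>100)&(H<125)&(S>120)&(V>60)}[name]
    n,l,st,ce=cv2.connectedComponentsWithStats(m.astype(np.uint8))
    if n<2: return None
    i=1+np.argmax(st[1:,4]); v,u=np.where(l==i); return np.c_[u,v]
def say(*a): print(*[np.round(x,4) if isinstance(x,np.ndarray) else x for x in a])
E
python3 - <<'E'
from h import *
t,Rt,o=pose(); say('tool axes cols\n',Rt)
for n in('top','scene'):
    img=cv2.imread(f'pics/{n}0.png');d=np.load(f'{n}0.npy');c=cam(n)
    for k in('red','yellow','blue'):
        m=mask(img,k); P=pts(m,d,c); say(n,k,len(m),'px',m.mean(0),'mean',P.mean(0),'min',P.min(0),'max',P.max(0))
        if k=='blue':
            A=P-P.mean(0); nn=np.linalg.svd(A)[2][2]; say('  normal',nn, 'tilt',np.degrees(np.arccos(abs(nn[2]))))
c=cam('top');img=cv2.imread('pics/top0.png');d=np.load('top0.npy')
say('ear hole',onz([[292,259]],.105,c),'yellow ctr',onz([[162,299]],.155,c))
g=cv2.cvtColor(img,cv2.COLOR_BGR2GRAY)[280:312,395:432]
# corner clues: trough rim
say('trough pts',pts([[260,178],[360,178],[358,235],[260,235]],d,c), d[259,292])
v=np.vstack([np.hstack([cv2.resize(img[235:285,265:320],(385,350),interpolation=2),cv2.resize(img[275:315,390:434],(385,350),interpolation=2)]),cv2.resize(img[160:320,140:380],None,fx=0,fy=0,dsize=(385,250))[:, :].repeat(1,axis=1) if 0 else np.hstack([cv2.resize(img[275:320,145:195],(385,250),interpolation=2),cv2.resize(img[180:225,285:340],(385,250),interpolation=2)])])
cv2.imwrite('pics/crops.png',v)
E
```

```text
tool axes cols
 [[ 8.966e-01 -7.000e-04  4.429e-01]
 [-4.429e-01 -1.500e-03  8.966e-01]
 [ 0.000e+00 -1.000e+00 -1.600e-03]]
top red 24 px [415.9167 294.0833] mean [ 0.3678 -0.2982  0.0785] min [ 0.3628 -0.3044  0.0749] max [ 0.3731 -0.2919  0.0839]
top yellow 108 px [162.1019 298.3426] mean [0.3761 0.3104 0.162 ] min [0.3538 0.0331 0.0738] max [0.4537 0.34   1.3014]
top blue 99 px [311.9091 201.4444] mean [ 0.596  -0.0408  0.1441] min [ 0.578  -0.0573  0.1353] max [ 0.6139 -0.0245  0.1519]
  normal [-0.0498 -0.3508 -0.9351] tilt 20.7518104871505
scene red 35 px [254.3143 150.6286] mean [ 0.3694 -0.2966  0.0715] min [ 0.3582 -0.3056  0.0545] max [ 0.3743 -0.2885  0.0864]
scene yellow 838 px [ 31.3043 157.3616] mean [ 0.9353 -1.1403 -0.1172] min [ 0.7811 -1.1906 -0.1645] max [1.0831 0.5405 0.8789]
scene blue 182 px [244.5659  63.8956] mean [ 0.0719 -0.6891  0.1667] min [ 0.0184 -0.7451  0.1581] max [1.0729 0.5405 0.8789]
  normal [ 0.2608  0.3008 -0.9173] tilt 23.459957574444996
ear hole [[0.4623 0.0082 0.105 ]] yellow ctr [[0.3741 0.3125 0.155 ]]
trough pts [[ 0.6618  0.0822  0.1014]
 [ 0.6436 -0.1507  0.1814]
 [ 0.5127 -0.1415  0.1801]
 [ 0.5214  0.0841  0.1097]] 1.295083
```

View pics/crops.png

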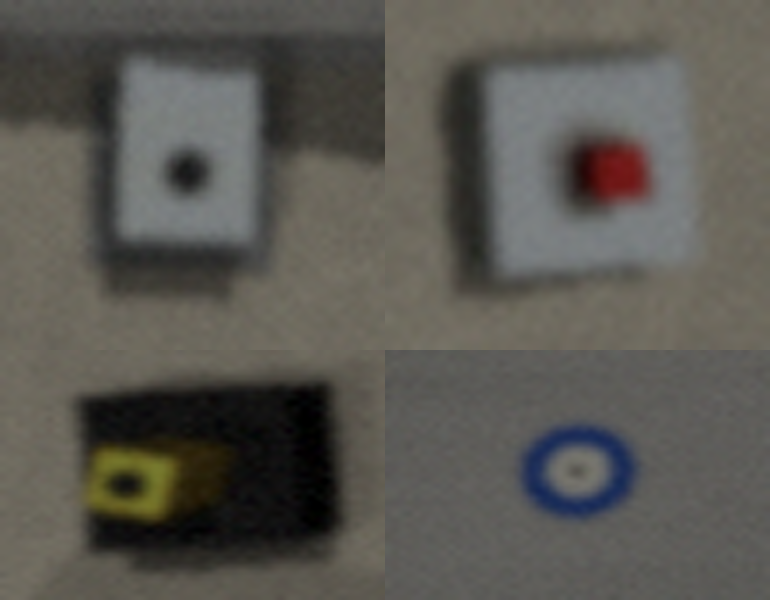

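The crops show the ear hole centred at top pixel (291.7,259.6), which gives world (0.462,0.008). The pin handle is at (0.368,-0.298) with its top at 0.08, the probe at (0.374,0.312), and the ring at (0.596,-0.041,0.143). These heights and spacings match the given sizes. I'll move to the pin now.

>>> {"method": "move_arm", "body": {
  "increments": [
    {"grip":0,"linear":[0.151,0,-0.199],"twist":-0.075},
    {"grip":0,"linear":[0.12,0,-0.219],"twist":-0.075},
    {"grip":0,"linear":[0.086,0,-0.235],"twist":-0.075},
    {"grip":0,"linear":[0.048,0,-0.245],"twist":0},
    {"grip":0,"linear":[0.048,0,-0.245],"twist":0}
  ]
}}

```text
clock: 0.65
eef_pos: [0.266, 0.2088, 0.2275]
tool_rot: [0.709, -0.005, 0.003, -0.706]
ft_force: [1.2, -0.1, -0.0]
grip_width: 0.0855
```

>>> {"method": "move_arm", "body": {
  "increments": [
    {"grip":0,"linear":[0.048,0,-0.245],"twist":0},
    {"grip":0,"linear":[0.048,0,-0.245],"twist":0},
    {"grip":0,"linear":[0.048,0,-0.245],"twist":0},
    {"grip":0,"linear":[0.048,0,-0.245],"twist":0},
    {"grip":0,"linear":[0.048,0,-0.245],"twist":0}
  ]
}}

```text
clock: 1.15
eef_pos: [0.3088, -0.0376, 0.2287]
tool_rot: [0.709, -0.001, 0.003, -0.706]
ft_force: [1.5, 0.6, 0.1]
grip_width: 0.0857
```

>>> {"method": "move_arm", "body": {
  "increments": [
    {"grip":0,"linear":[0.05,0.02,-0.24],"twist":0},
    {"grip":0,"linear":[0.05,0.02,-0.24],"twist":0},
    {"grip":0,"linear":[0.05,0.02,-0.24],"twist":0},
    {"grip":0,"linear":[0.05,0.02,-0.24],"twist":0},
    {"grip":0,"linear":[0.05,0.02,-0.24],"twist":0}
  ]
}}

```text
clock: 1.65
eef_pos: [0.3549, -0.283, 0.2106]
tool_rot: [0.709, -0.001, 0.006, -0.706]
ft_force: [0.8, 0.8, 1.3]
grip_width: 0.0857
```

>>> {"method": "move_arm", "body": {
  "increments": [
    {"grip":0,"linear":[0.05,0.08,-0.075],"twist":0},
    {"grip":0,"linear":[0,0.08,0],"twist":0},
    {"grip":0,"linear":[0,0,0],"twist":0},
    {"grip":0,"linear":[0,0,0],"twist":0},
    {"grip":0,"linear":[0,0,0],"twist":0}
  ]
}}

```text
clock: 2.15
eef_pos: [0.3647, -0.3055, 0.1761]
tool_rot: [0.708, -0.005, 0.009, -0.706]
ft_force: [-0.4, -0.7, 0.7]
grip_width: 0.0856
```

```bash
python3 - <<'E'
from h import *
t,Rt,o=pose(); say(t,Rt,o['ft_force'])
c=cam('wrist'); img,d=bot.camera('wrist'); cv2.imwrite('pics/w1.png',img); np.save('w1.npy',d)
m=mask(img,'red'); P=pts(m,d,c); say(len(m),m.mean(0),P.min(0),P.max(0))
top=m[np.abs(P[:,2]-np.percentile(P[:,2],95))<.006]; q=onz(top,.080,c)
r=cv2.minAreaRect(np.float32(q[:,:2]*1000)); print(r)
E
```

```text
[ 0.3647 -0.3055  0.1761] [[ 0.9998  0.0057  0.0201]
 [-0.02   -0.0041  0.9998]
 [ 0.0058 -1.     -0.004 ]] [-0.3731 -0.7083  0.6748]
328 [288.9482 206.0884] [ 0.2849 -0.3077  0.0773] [ 0.372  -0.293   0.3181]
((363.7608337402344, -300.3480529785156), (14.595746040344238, 15.388011932373047), 89.71959686279297)
```

View pics/w1.png

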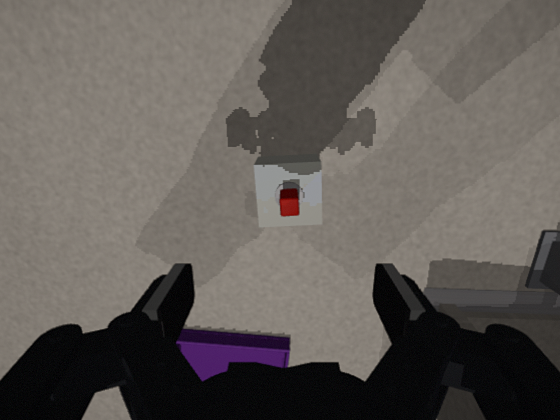

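The wrist view shows the red handle at (289,206) on the white block, between the fingers, with its sides along the world axes. I'll refine its top face by brightness.

```bash
python3 - <<'E'
from h import *
c=cam('wrist'); img=cv2.imread('pics/w1.png')
m=mask(img,'red'); V=img[m[:,1],m[:,0],2].astype(int); th=cv2.threshold(V.astype(np.uint8),0,255,cv2.THRESH_OTSU)[0]
print(th,m.min(0),m.max(0))
q=onz(m[V>th],.080,c)[:,:2]*1000; print(cv2.minAreaRect(np.float32(q)),q.mean(0))
h=onz([[291.7,259.6]],.105,cam('top'));say(h)
# white block top centre
g=cv2.cvtColor(img,cv2.COLOR_BGR2HSV); w=(g[...,2]>170)&(g[...,1]<40); v,u=np.where(w); k=(abs(u-289)<60)&(abs(v-195)<60)
print(k.sum(),u[k].min(),u[k].max(),v[k].min(),v[k].max())
say(onz([[u[k].min(),v[k].min()],[u[k].max(),v[k].max()]],.045,c))
E
```

```text
110.0 [280 197] [298 215]
((364.9425964355469, -300.83209228515625), (13.851922035217285, 13.689545631408691), 88.96109771728516) [ 364.73988325 -300.66597991]
[[0.4608 0.009  0.105 ]]Traceback (most recent call last):
  File "<stdin>", line 9, in <module>
    return umr_minimum(a, axis, None, out, keepdims, initial, where)
ValueError: zero-size array to reduction operation minimum which has no identity
```

>>> {"method": "move_arm", "body": {
  "increments": [
    {"grip":0,"linear":[0,0.2,0.024],"twist":0},
    {"grip":0,"linear":[0,0.2,0],"twist":0},
    {"grip":0,"linear":[0,0.12,0],"twist":0},
    {"grip":0,"linear":[0,0.05,0],"twist":0},
    {"grip":0,"linear":[0,0,0],"twist":0}
  ]
}}

```text
clock: 2.7
eef_pos: [0.3709, -0.3022, 0.0661]
tool_rot: [0.712, 0.001, 0.012, -0.702]
ft_force: [0.6, 0.2, 0.6]
grip_width: 0.0854
```

>>> {"method": "move_arm", "body": {
  "increments": [
    {"grip":0,"linear":[-0.025,0.03,0.007],"twist":0},
    {"grip":0,"linear":[0,0.03,0],"twist":0},
    {"grip":0,"linear":[0,0,0],"twist":0},
    {"grip":0,"linear":[0,0,0],"twist":0},
    {"grip":0,"linear":[0,0,0],"twist":0}
  ]
}}

```text
clock: 3.2
eef_pos: [0.3689, -0.3029, 0.058]
tool_rot: [0.714, 0.004, 0.014, -0.7]
ft_force: [-0.5, -1.1, -0.1]
grip_width: 0.0853
```

```bash
python3 - <<'E'
from h import *
t,Rt,o=pose(); say(t,Rt,o['ft_force'])
E
```

```text
[ 0.3689 -0.3029  0.058 ] [[ 0.9996  0.0251  0.0145]
 [-0.014  -0.0197  0.9997]
 [ 0.0253 -0.9995 -0.0193]] [-0.4813 -1.0569 -0.1329]
```

>>> {"method": "move_arm", "body": {
  "increments": [
    {"grip":0,"linear":[-0.018,0.035,0.01],"twist":0},
    {"grip":0.6,"linear":[0,0,0],"twist":0},
    {"grip":1,"linear":[0,0,0],"twist":0},
    {"grip":1,"linear":[0,0,0],"twist":0},
    {"grip":1,"linear":[0,0,0],"twist":0}
  ]
}}

```text
clock: 3.7
eef_pos: [0.3655, -0.3013, 0.0508]
tool_rot: [0.714, 0.004, 0.014, -0.7]
ft_force: [-0.1, 0.5, 0.2]
grip_width: 0.0283
```

>>> {"method": "move_arm", "body": {
  "increments": [
    {"grip":1,"linear":[0,0,0],"twist":0},
    {"grip":1,"linear":[0,0,0],"twist":0},
    {"grip":1,"linear":[0,-0.05,0],"twist":0},
    {"grip":1,"linear":[0,-0.1,0],"twist":0},
    {"grip":1,"linear":[0,-0.2,0],"twist":0}
  ]
}}

```text
clock: 4.2
eef_pos: [0.3613, -0.2975, 0.1187]
tool_rot: [0.712, 0.002, 0.012, -0.702]
ft_force: [0.9, 0.0, -0.8]
grip_width: 0.0152
```

>>> {"method": "move_arm", "body": {
  "increments": [
    {"grip":1,"linear":[0,-0.2,0.1],"twist":0},
    {"grip":1,"linear":[0.07,-0.05,0.21],"twist":0},
    {"grip":1,"linear":[0.07,0,0.23],"twist":0},
    {"grip":1,"linear":[0.07,0,0.23],"twist":0},
    {"grip":1,"linear":[0.07,0,0.23],"twist":0}
  ]
}}

```text
clock: 4.7
eef_pos: [0.4256, -0.0998, 0.1793]
tool_rot: [0.715, 0.003, 0.023, -0.698]
ft_force: [1.2, 0.2, -0.2]
grip_width: 0.0151
```

>>> {"method": "move_arm", "body": {
  "increments": [
    {"grip":1,"linear":[0.07,0,0.21],"twist":0},
    {"grip":1,"linear":[0.07,0,0.21],"twist":0},
    {"grip":1,"linear":[0.03,0,0.08],"twist":0},
    {"grip":1,"linear":[0,0,0],"twist":0},
    {"grip":1,"linear":[0,0,0],"twist":0}
  ]
}}

```text
clock: 5.2
eef_pos: [0.4648, 0.0092, 0.1824]
tool_rot: [0.715, 0.009, 0.022, -0.699]
ft_force: [0.4, -0.5, -0.9]
grip_width: 0.0151
```

```bash
python3 - <<'E'
from h import *
t,Rt,o=pose(); say(t,Rt,o['ft_force'],o['grip_width'])
c=cam('wrist'); img,d=bot.camera('wrist'); cv2.imwrite('pics/w2.png',img); np.save('w2.npy',d)
img2,d2=bot.camera('scene'); cv2.imwrite('pics/s2.png',img2); np.save('s2.npy',d2)
E
```

```text
[0.4648 0.0092 0.1824] [[ 0.9989  0.0429  0.0188]
 [-0.0178 -0.0229  0.9996]
 [ 0.0433 -0.9988 -0.0221]] [ 0.3807 -0.5172 -0.8817] 0.015112233284435799
```

View pics/w2.png

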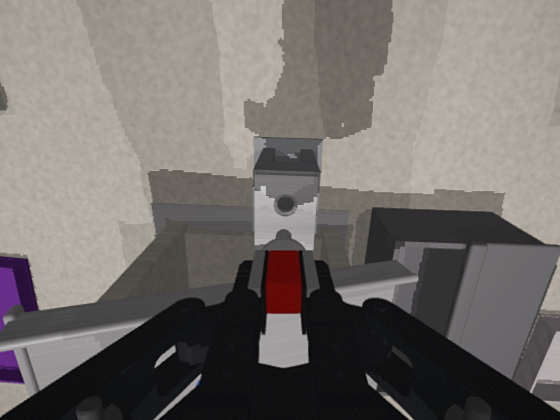

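The wrist view shows the ear hole at (286,204) and the shank end at about (284,236), just above it between the fingers.

```bash
python3 - <<'E'
from h import *
t,Rt,o=pose();c=cam('wrist'); img=cv2.imread('pics/w2.png'); d=np.load('w2.npy')
for s in(.038,.040,.042): say('tip pred px',proj(t+Rt[:,1]*s,c),t+Rt[:,1]*s)
g=cv2.cvtColor(img,cv2.COLOR_BGR2GRAY); b=g[190:220,268:305]; print(b[::2,::2])
cv2.imwrite('pics/c2.png',cv2.resize(img[180:260,240:330],None,fx=7,fy=7,interpolation=cv2.INTER_NEAREST))
m=(b<cv2.threshold(b,0,255,cv2.THRESH_OTSU)[0]).astype(np.uint8)
n,l,st,ce=cv2.connectedComponentsWithStats(m); print(st,ce+[268,190])
say('ear depth z',pts([[270,190],[300,190],[270,215],[286,204]],d,c))
say('tip depth',pts([[284,234],[284,237],[284,240]],d,c))
E
```

```text
tip pred px [[282.0005 236.8049]] [0.4663 0.0074 0.1444]
tip pred px [[282.0103 235.5428]] [0.4664 0.0074 0.1424]
tip pred px [[282.0199 234.3048]] [0.4665 0.0073 0.1404]
[[119 120 119 119 119 120 119 119 118 119 119 120 120 120 120 107 107 108
  107]
 [117 118 118 117 117 119 118 118 119 119 118 119 117 115 105 106 107 106
  106]
 [113 116 116 117 116 117 115 107  96 100 106 118 115 105 104 104 105 105
  105]
 [165 110 112 114 117 106  95  91  76  76  90  85  87 102 103 101 102 102
  103]
 [180 177 184 128 101  96  64  56  58  58  55  60  86  84 104 103 103 103
  104]
 [179 179 182 161  94  68  59  59  58  58  54  54  61  85  95 102 100 101
  101]
 [181 180 183 133 111  53  57  58  58  56  55  55  52  82  89 102 102 101
  111]
 [179 179 178 123 119  52  58  56  57  56  54  54  51  79  87 110 108 108
  186]
 [170 176 178 116 116  59  54  54  56  56  55  52  59 106  86 184 181 179
  178]
 [169 176 177 141 119  88  58  55  54  54  54  58  84 128 138 179 177 176
  176]
 [169 168 169 165 118 120  85  66  62  62  63  82 126 127 158 164 163 162
  168]
 [171 170 170 172 137 113 116 114 104 115 128 132 106 132 170 166 166 165
  165]
 [173 173 174 174 175 149 116 112 114 116 117 119 150 171 168 168 167 165
  165]
 [170 170 171 170 171 172 172 156 139 140 152 169 170 169 169 168 169 167
  167]
 [168 167 166 167 167 166 166 167 167 167 166 167 166 165 165 165 164 165
  164]]
[[  0   6  37  24 409]
 [  0   0  37  26 701]] [[284.93154034 211.95354523]
 [286.62339515 200.15121255]]
ear depth z [[ 0.4478 -0.002   0.1043]
 [ 0.448   0.02    0.1045]
 [ 0.4674 -0.0026  0.1047]
 [ 0.466   0.0092  0.0847]]
tip depth [[0.4595 0.009  0.1546]
 [0.4505 0.0096 0.177 ]
 [0.4512 0.0097 0.1788]]
```

View pics/c2.png

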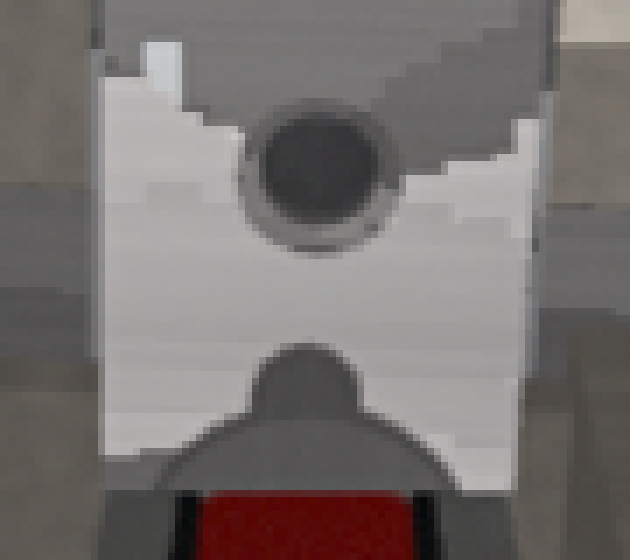

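The crop shows the chamfered mouth centred at (285.7,205.3), the shank's near end edge at (283.6,229) and the collar's near edge at (284.3,238.5).

```bash
python3 - <<'E'
from h import *
t,Rt,o=pose();c=cam('wrist'); say(t)
H=onz([[285.7,205.3]],.105,c)[0]; say('hole',H)
x,y,z=Rt.T
for s in(.004,.006,.008): say('collar edge',s,proj(t+y*s-x*.013,c))
for s in(.038,.040,.042): say('end edge r3,r4',s,proj([t+y*s-x*.003,t+y*s-x*.004],c))
tip=t+y*.040; say('hole - tip(xy) tool axes',(H-tip)@x,(H-tip)@y,(H-tip)@z)
E
```

```text
[0.4647 0.0083 0.1823]
hole [0.4596 0.0093 0.105 ]
collar edge 0.004 [[281.7708 240.166 ]]
collar edge 0.006 [[281.7855 238.5804]]
collar edge 0.008 [[281.7998 237.0317]]
end edge r3,r4 0.038 [[281.996  232.417 ]
 [281.9945 230.9452]]
end edge r3,r4 0.04 [[282.0059 231.1915]
 [282.0044 229.7321]]
end edge r3,r4 0.042 [[282.0155 229.9895]
 [282.0141 228.5423]]
hole - tip(xy) tool axes -0.00839296133098339 0.036993571854614014 0.002639475273024001
```

>>> {"method": "move_arm", "body": {
  "increments": [
    {"grip":1,"linear":[-0.02,0.06,0.002],"twist":0},
    {"grip":1,"linear":[-0.016,0.06,0.002],"twist":0},
    {"grip":1,"linear":[0,0,0],"twist":0},
    {"grip":1,"linear":[0,0,0],"twist":0},
    {"grip":1,"linear":[0,0,0],"twist":0}
  ]
}}

```text
clock: 5.8
eef_pos: [0.4576, 0.0031, 0.159]
tool_rot: [0.715, 0.005, 0.026, -0.698]
ft_force: [0.1, 0.2, -0.1]
grip_width: 0.0152
```

```bash
cat >> h.py <<'E'
def go(w):
    t,Rt,o=pose(); say('t',t,'y',Rt[:,1],'z',Rt[:,2],'F',o['ft_force'],'clk',o['clock']); dl=np.array(w)-t; say('to go world',dl,'scaled',dl@Rt/.2)
E
python3 -c "
from h import *
go([.4586,.0085,.130])"
```

```text
t [0.4576 0.0031 0.159 ] y [ 0.0439 -0.0245 -0.9987] z [ 0.031   0.9993 -0.0231] F [ 0.0807  0.2375 -0.1362] clk 5.8
to go world [ 0.001   0.0054 -0.029 ] scaled [-0.0021  0.1444  0.0306]
```

>>> {"method": "move_arm", "body": {
  "increments": [
    {"grip":1,"linear":[0.004,0.0,0.028],"twist":0},
    {"grip":1,"linear":[0,0,0],"twist":0},
    {"grip":1,"linear":[0,0,0],"twist":0},
    {"grip":1,"linear":[0,0,0],"twist":0},
    {"grip":1,"linear":[0,0,0],"twist":0}
  ]
}}

```text
clock: 6.3
eef_pos: [0.4601, 0.0088, 0.1606]
tool_rot: [0.715, 0.006, 0.028, -0.698]
ft_force: [-0.1, 0.6, -0.4]
grip_width: 0.0148
```

```bash
python3 -c "
from h import *
go([.4586,.0085,.130])"
```

```text
t [0.4601 0.0088 0.1606] y [ 0.0472 -0.0244 -0.9986] z [ 0.0317  0.9992 -0.0229] F [-0.094   0.6399 -0.3764] clk 6.3
to go world [-0.0015 -0.0003 -0.0306] scaled [-0.0146  0.1526  0.0017]
```

>>> {"method": "move_arm", "body": {
  "increments": [
    {"grip":1,"linear":[-0.006,0.03,0.003],"twist":0},
    {"grip":1,"linear":[-0.006,0.02,0.003],"twist":0},
    {"grip":1,"linear":[0,0,0],"twist":0},
    {"grip":1,"linear":[0,0,0],"twist":0},
    {"grip":1,"linear":[0,0,0],"twist":0}
  ]
}}

```text
clock: 6.8
eef_pos: [0.4574, 0.0101, 0.149]
tool_rot: [0.715, 0.005, 0.027, -0.698]
ft_force: [0.1, 0.4, -0.0]
grip_width: 0.0148
```

```bash
python3 - <<'E'
from h import *
go([.4586,.0085,.130])
img,d=bot.camera('wrist'); cv2.imwrite('pics/w3.png',img)
cv2.imwrite('pics/c3.png',cv2.resize(img[180:260,240:330],None,fx=7,fy=7,interpolation=cv2.INTER_NEAREST))
E
```

```text
t [0.4574 0.0101 0.149 ] y [ 0.0458 -0.0244 -0.9987] z [ 0.0313  0.9992 -0.023 ] F [ 0.148   0.351  -0.0262] clk 6.8
to go world [ 0.0012 -0.0016 -0.019 ] scaled [ 0.0016  0.0955 -0.0055]
```

View pics/c3.png

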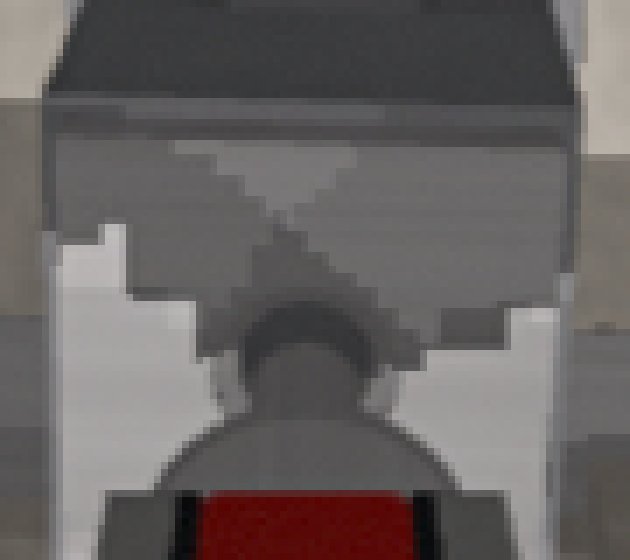

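The crop shows the shank end centred over the mouth: the dark hole is at about x=307 and the shank at about 305. I'll descend in steps.

>>> {"method": "move_arm", "body": {
  "increments": [
    {"grip":1,"linear":[-0.001,0.04,0.001],"twist":0},
    {"grip":1,"linear":[-0.001,0.04,0.001],"twist":0},
    {"grip":1,"linear":[0,0,0],"twist":0},
    {"grip":1,"linear":[0,0,0],"twist":0},
    {"grip":1,"linear":[0,0,0],"twist":0}
  ]
}}

```text
clock: 7.35
eef_pos: [0.4589, 0.01, 0.1319]
tool_rot: [0.715, 0.006, 0.028, -0.698]
ft_force: [0.4, -0.4, -0.6]
grip_width: 0.0146
```

```bash
python3 - <<'E'
from h import *
go([.4586,.0085,.112])
E
```

```text
t [0.4589 0.01   0.1319] y [ 0.048  -0.0246 -0.9985] z [ 0.0317  0.9992 -0.0231] F [ 0.4329 -0.3619 -0.6232] clk 7.35
to go world [-0.0003 -0.0015 -0.0199] scaled [-0.0062  0.0994 -0.005 ]
```

Tip is about 13 mm in with no force. I'll continue.

>>> {"method": "move_arm", "body": {
  "increments": [
    {"grip":1,"linear":[-0.003,0.04,0],"twist":0},
    {"grip":1,"linear":[-0.003,0.04,0],"twist":0},
    {"grip":1,"linear":[0,0.015,0],"twist":0},
    {"grip":1,"linear":[0,0,0],"twist":0},
    {"grip":1,"linear":[0,0,0],"twist":0}
  ]
}}

```text
clock: 7.85
eef_pos: [0.4592, 0.0095, 0.1114]
tool_rot: [0.715, 0.007, 0.029, -0.698]
ft_force: [0.3, 0.0, 0.7]
grip_width: 0.0152
```

```bash
python3 - <<'E'
from h import *
go([.4586,.0085,.111])
E
```

```text
t [0.4592 0.0095 0.1114] y [ 0.0491 -0.0246 -0.9985] z [ 0.0317  0.9992 -0.023 ] F [0.3495 0.046  0.7345] clk 7.85
to go world [-0.0006 -0.001  -0.0004] scaled [-0.0028  0.0021 -0.0049]
```

>>> {"method": "move_arm", "body": {
  "increments": [
    {"grip":0.3,"linear":[0,0,0],"twist":0},
    {"grip":0,"linear":[0,0,0],"twist":0},
    {"grip":0,"linear":[0,0,0],"twist":0},
    {"grip":0,"linear":[0,0,0],"twist":0},
    {"grip":0,"linear":[0,-0.06,0],"twist":0}
  ]
}}

```text
clock: 8.35
eef_pos: [0.4566, 0.0098, 0.1225]
tool_rot: [0.715, 0.005, 0.027, -0.698]
ft_force: [-0.2, -0.3, 0.2]
grip_width: 0.0847
```

>>> {"method": "move_arm", "body": {
  "increments": [
    {"grip":0,"linear":[0,-0.2,0],"twist":0},
    {"grip":0,"linear":[0,-0.25,0],"twist":0},
    {"grip":0,"linear":[0,-0.15,0],"twist":0},
    {"grip":0,"linear":[0,0,0],"twist":0},
    {"grip":0,"linear":[0,0,0],"twist":0}
  ]
}}

```text
clock: 8.85
eef_pos: [0.4503, 0.0129, 0.2472]
tool_rot: [0.715, 0.005, 0.027, -0.698]
ft_force: [-0.9, 0.4, -0.2]
grip_width: 0.0858
```

```bash
python3 - <<'E'
from h import *
go([.372,.312,.24])
c=cam('wrist');img,d=bot.camera('wrist'); cv2.imwrite('pics/w4.png',img); np.save('w4.npy',d)
m=mask(img,'red'); P=pts(m,d,c); say(len(m),m.mean(0),P.mean(0),P.min(0),P.max(0))
V=img[m[:,1],m[:,0],2]; th=cv2.threshold(V,0,255,cv2.THRESH_OTSU)[0]; q=onz(m[V>th],.140,c)[:,:2]*1000; print(cv2.minAreaRect(np.float32(q)))
mb=mask(img,'blue')
if mb is not None: say('blue',len(mb),mb.mean(0),pts(mb,d,c).mean(0))
E
```

```text
t [0.4503 0.0129 0.2472] y [ 0.0441 -0.0243 -0.9987] z [ 0.0315  0.9992 -0.023 ] F [-0.9157  0.3575 -0.1773] clk 8.85
to go world [-0.0783  0.2991 -0.0072] scaled [-0.4382 -0.0177  1.4829]
432 [282.4074 201.6944] [0.4543 0.0103 0.1366] [0.3651 0.0029 0.1128] [0.4652 0.0194 0.386 ]
((457.57952880859375, 9.908479690551758), (13.68946647644043, 13.607199668884277), 88.65365600585938)
blue 622 [233.9309 338.246 ] [ 0.5923 -0.0414  0.1466]
```

View pics/w4.png

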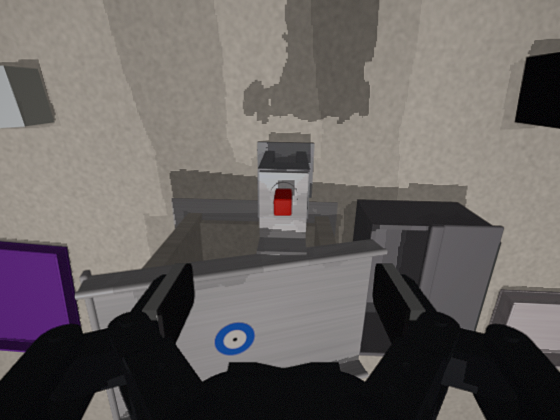

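The wrist view shows the pin home with its handle at (283,202). Its top face is at (0.4576,0.0099) at height 0.14, so it is seated. The ring dot is at (234,339). I'll fit the floor plane from this depth.

```bash
python3 - <<'E'
from h import *
c=cam('wrist');d=np.load('w4.npy')
uv=np.array([(u,v) for u in range(195,345,3) for v in range(300,362,3)])
k=[(u<360 and u>205) for u,v in uv]; uv=uv[k]
P=pts(uv,d,c)
for _ in range(4):
    A=np.c_[P[:,:2],np.ones(len(P))]; s=np.linalg.lstsq(A,P[:,2],rcond=None)[0]; r=P[:,2]-A@s; P=P[np.abs(r)<max(2*np.std(r),.002)]
n=np.array([-s[0],-s[1],1]);n/=np.linalg.norm(n); say('n',n,'tilt',np.degrees(np.arccos(n[2])),len(P),np.std(r),'yaw of downhill from +y deg',np.degrees(np.arctan2(-n[0],n[1])))
dr=rays([[234.5,339]],c)[0]; tt=(s[2]+s[0]*c[3][0]+s[1]*c[3][1]-c[3][2])/(dr[2]-s[0]*dr[0]-s[1]*dr[1]); say('dot',c[3]+tt*dr)
e=pts([[100,291],[360,252]],d,c); say('rim',e)
E
```

```text
n [0.0118 0.3106 0.9505] tilt 18.107847803544075 958 0.0005988163668417513 yaw of downhill from +y deg -2.175138989796302
dot [ 0.5951 -0.0415  0.1445]
rim [[ 0.5002 -0.1243  0.1955]
 [ 0.5087  0.0807  0.1287]]
```

>>> {"method": "move_arm", "body": {
  "increments": [
    {"grip":0,"linear":[-0.05,0,0.24],"twist":0},
    {"grip":0,"linear":[-0.07,0,0.24],"twist":0},
    {"grip":0,"linear":[-0.07,0,0.24],"twist":0},
    {"grip":0,"linear":[-0.07,0,0.24],"twist":0},
    {"grip":0,"linear":[-0.07,0,0.24],"twist":0}
  ]
}}

```text
clock: 9.4
eef_pos: [0.3918, 0.2521, 0.2303]
tool_rot: [0.718, -0.005, 0.03, -0.696]
ft_force: [1.5, -1.1, 1.1]
grip_width: 0.0855
```

```bash
python3 - <<'E'
from h import *
go([.372,.312,.22])
E
```

```text
t [0.3918 0.2521 0.2303] y [ 0.0345 -0.0318 -0.9989] z [ 0.0506  0.9983 -0.03  ] F [ 1.5012 -1.0723  1.0582] clk 9.4
to go world [-0.0198  0.0599 -0.0103] scaled [-0.1155  0.0387  0.2955]
```

>>> {"method": "move_arm", "body": {
  "increments": [
    {"grip":0,"linear":[-0.05,0,0.15],"twist":0.075},
    {"grip":0,"linear":[-0.08,0,0.137],"twist":0.075},
    {"grip":0,"linear":[0,0,0],"twist":0.075},
    {"grip":0,"linear":[0,0,0],"twist":0.075},
    {"grip":0,"linear":[0,0,0],"twist":0.075}
  ]
}}

```text
clock: 9.9
eef_pos: [0.365, 0.3187, 0.216]
tool_rot: [0.662, -0.264, 0.289, -0.639]
ft_force: [0.4, 0.1, -0.0]
grip_width: 0.0855
```

>>> {"method": "move_arm", "body": {
  "increments": [
    {"grip":0,"linear":[0,0,0],"twist":0.075},
    {"grip":0,"linear":[0,0,0],"twist":0.075},
    {"grip":0,"linear":[0,0,0],"twist":0.075},
    {"grip":0,"linear":[0,0,0],"twist":0.075},
    {"grip":0,"linear":[0,0,0],"twist":0.075}
  ]
}}

```text
clock: 10.4
eef_pos: [0.3602, 0.3152, 0.2051]
tool_rot: [0.516, -0.481, 0.511, -0.491]
ft_force: [0.2, -0.2, -0.4]
grip_width: 0.0853
```

```bash
python3 - <<'E'
from h import *
go([.372,.312,.22]); t,Rt,o=pose(); print(np.round(o['joint_pos'],3))
c=cam('wrist');img,d=bot.camera('wrist'); cv2.imwrite('pics/w5.png',img); np.save('w5.npy',d)
m=mask(img,'yellow'); P=pts(m,d,c); say(len(m),m.mean(0),P.mean(0),P.min(0),P.max(0))
V=img[m[:,1],m[:,0]].max(1); th=cv2.threshold(V,0,255,cv2.THRESH_OTSU)[0]; k=P[:,2]>.148
for s in(V>th,k):
    q=onz(m[s],.155,c)[:,:2]*1000; print(s.sum(),cv2.minAreaRect(np.float32(q)))
E
```

```text
t [0.3602 0.3152 0.2051] y [ 0.0057 -0.0562 -0.9984] z [0.9999 0.0149 0.0048] F [ 0.171  -0.1694 -0.3751] clk 10.4
to go world [ 0.0118 -0.0032  0.0149] scaled [ 0.0209 -0.0731  0.0593]
[ 0.747  0.239 -0.068  1.298 -0.045  2.304]
2072 [301.2896 208.4812] [0.3729 0.322  0.137 ] [ 3.580e-01  2.184e-01 -3.000e-04] [0.397  0.4025 0.3429]
358 ((373.31646728515625, 315.2703857421875), (24.378618240356445, 24.11304473876953), 76.7999267578125)
1092 ((374.1184997558594, 321.526611328125), (36.89596176147461, 25.641557693481445), 78.01066589355469)
```

View pics/w5.png

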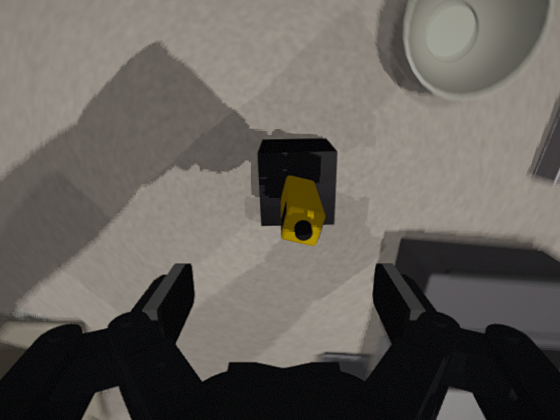

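The wrist view shows the yellow body's top at (303,230) on the black stand, turned about 13° from my jaws. I'll align with it and go down.

>>> {"method": "move_arm", "body": {
  "increments": [
    {"grip":0,"linear":[0.008,0,0.067],"twist":0.062},
    {"grip":0,"linear":[0,0,0],"twist":0.062},
    {"grip":0,"linear":[0.01,0.15,0],"twist":0},
    {"grip":0,"linear":[0,0,0],"twist":0},
    {"grip":0,"linear":[0,0,0],"twist":0}
  ]
}}

```text
clock: 10.95
eef_pos: [0.3705, 0.3072, 0.1683]
tool_rot: [0.453, -0.538, 0.572, -0.422]
ft_force: [0.6, 1.0, 0.1]
grip_width: 0.0854
```

```bash
python3 - <<'E'
from h import *
go([.3736,.3135,.096])
c=cam('wrist');img,d=bot.camera('wrist'); cv2.imwrite('pics/w6.png',img)
m=mask(img,'yellow');P=pts(m,d,c);k=np.abs(P[:,2]-.155)<.003; say(k.sum(),P[k].mean(0),P[k].min(0),P[k].max(0))
hull=cv2.convexHull(np.float32(onz(m[k],.155,c)[:,:2]*1000)); print(cv2.minAreaRect(hull))
E
```

```text
t [0.3705 0.3072 0.1683] y [-0.004  -0.0645 -0.9979] z [ 0.9724 -0.2331  0.0111] F [0.6243 1.0274 0.094 ] clk 10.95
to go world [ 0.0031  0.0063 -0.0723] scaled [-0.0574  0.3585  0.0034]
1381 [0.3739 0.3175 0.1544] [0.3595 0.3012 0.152 ] [0.388  0.3294 0.1578]
((373.6017150878906, 316.3424987792969), (25.661508560180664, 25.07806396484375), 76.27025604248047)
```

>>> {"method": "move_arm", "body": {
  "increments": [
    {"grip":0,"linear":[-0.06,0.12,0.003],"twist":0},
    {"grip":0,"linear":[0,0.15,0],"twist":0},
    {"grip":0,"linear":[0,0.08,0],"twist":0},
    {"grip":0,"linear":[0,0,0],"twist":0},
    {"grip":0,"linear":[0,0,0],"twist":0}
  ]
}}

```text
clock: 11.5
eef_pos: [0.3762, 0.3174, 0.1005]
tool_rot: [0.452, -0.537, 0.571, -0.426]
ft_force: [-0.2, 1.2, 0.4]
grip_width: 0.0854
```

```bash
python3 - <<'E'
from h import *
go([.3736,.315,.096])
E
```

```text
t [0.3762 0.3174 0.1005] y [ 0.0016 -0.0593 -0.9982] z [ 0.9735 -0.2283  0.0151] F [-0.1591  1.2188  0.4446] clk 11.5
to go world [-0.0026 -0.0024 -0.0045] scaled [ 0.0136  0.0232 -0.0102]
```

>>> {"method": "move_arm", "body": {
  "increments": [
    {"grip":0,"linear":[0.013,0.02,-0.01],"twist":0},
    {"grip":0.6,"linear":[0,0,0],"twist":0},
    {"grip":1,"linear":[0,0,0],"twist":0},
    {"grip":1,"linear":[0,0,0],"twist":0},
    {"grip":1,"linear":[0,0,0],"twist":0}
  ]
}}

```text
clock: 12.0
eef_pos: [0.3756, 0.3171, 0.1008]
tool_rot: [0.449, -0.537, 0.57, -0.429]
ft_force: [-0.8, -0.7, 2.1]
grip_width: 0.0283
```

>>> {"method": "move_arm", "body": {
  "increments": [
    {"grip":1,"linear":[0,0,0],"twist":0},
    {"grip":1,"linear":[0,0,0],"twist":0},
    {"grip":1,"linear":[0,-0.05,0],"twist":0},
    {"grip":1,"linear":[0,-0.05,0],"twist":0},
    {"grip":1,"linear":[0,-0.03,0],"twist":0}
  ]
}}

```text
clock: 12.5
eef_pos: [0.3745, 0.3177, 0.1274]
tool_rot: [0.45, -0.537, 0.571, -0.428]
ft_force: [0.1, -0.0, -2.4]
grip_width: 0.0253
```

```bash
python3 - <<'E'
from h import *
go([.3736,.315,.126])
t,Rt,o=pose(); print(o['grip_width'],o['joint_pos'])
E
```

```text
t [0.3745 0.3177 0.1274] y [ 0.0048 -0.0563 -0.9984] z [ 0.9736 -0.2275  0.0175] F [ 8.9400e-02 -1.6000e-03 -2.3765e+00] clk 12.5
to go world [-0.0009 -0.0027 -0.0014] scaled [ 0.0138  0.0079 -0.0014]
0.02530319020024638 [ 0.73140985  0.32079858 -0.16891756  1.11514855 -0.04509709  2.53299185]
```

>>> {"method": "move_arm", "body": {
  "increments": [
    {"grip":1,"linear":[0,-0.01,0],"twist":-0.048},
    {"grip":1,"linear":[0,0,0],"twist":-0.048},
    {"grip":1,"linear":[-0.025,0,0],"twist":0},
    {"grip":1,"linear":[-0.025,0,0],"twist":0},
    {"grip":1,"linear":[-0.025,0,0],"twist":0}
  ]
}}

```text
clock: 13.0
eef_pos: [0.374, 0.3255, 0.131]
tool_rot: [0.507, -0.489, 0.529, -0.473]
ft_force: [0.3, -8.0, 2.2]
grip_width: 0.0259
```

```bash
cat > yb.py <<'E'
from h import *
import sys
# probe axis from yellow silhouette in the scene + top + wrist views
def axis2d(n,tag):
    c=cam(n); img,d=bot.camera(n); cv2.imwrite(f'pics/{n}_{tag}.png',img); np.save(f'{n}_{tag}.npy',d)
    return c,img,d
go([.3736,.343,.13])
for n in('scene','wrist'):
    c,img,d=axis2d(n,sys.argv[1])
    h=cv2.cvtColor(img,cv2.COLOR_BGR2HSV); m=((h[...,0]>18)&(h[...,0]<35)&(h[...,1]>120)&(h[...,2]>40))
    t,Rt,o=pose(); p0=proj(t-Rt[:,1]*.019,c)[0]
    N,l,st,ce=cv2.connectedComponentsWithStats(m.astype(np.uint8))
    cand=[(st[i,4],i) for i in range(1,N) if np.hypot(*(ce[i]-p0))<60]; print(n,p0,cand)
    if cand:
        i=max(cand)[1]; r=cv2.minAreaRect(np.float32(np.argwhere(l==i)[:,::-1])); print(r)
E
python3 yb.py a
```

```text
t [0.374  0.3255 0.131 ] y [ 0.0047 -0.0735 -0.9973] z [ 0.9992 -0.0386  0.0075] F [ 0.3483 -7.9517  2.15  ] clk 13.0
to go world [-0.0004  0.0175 -0.001 ] scaled [-0.0876 -0.0013 -0.0052]
scene [413.69496282 232.80992812] [(np.int32(11), 2), (np.int32(84), 3)]
((405.4999694824219, 239.99998474121094), (13.867504119873047, 9.707252502441406), 56.30992889404297)
wrist [283.63176105 288.14270251] [(np.int32(7421), 1)]
((283.5, 299.0), (128.0, 73.0), 90.0)
```

>>> {"method": "move_arm", "body": {
  "increments": [
    {"grip":1,"linear":[-0.03,0,0],"twist":0},
    {"grip":1,"linear":[-0.03,0,0],"twist":0},
    {"grip":1,"linear":[-0.03,0,0],"twist":0},
    {"grip":1,"linear":[-0.03,0,0],"twist":0},
    {"grip":1,"linear":[-0.03,0,0],"twist":0}
  ]
}}

```text
clock: 13.6
eef_pos: [0.3743, 0.341, 0.1286]
tool_rot: [0.511, -0.484, 0.542, -0.46]
ft_force: [0.7, -7.3, 0.4]
grip_width: 0.0252
```

```bash
python3 yb.py b; python3 - <<'E'
import cv2,numpy as np
a=cv2.imread('pics/scene_b.png')[190:290,360:460]; b=cv2.imread('pics/wrist_b.png')
cv2.imwrite('pics/b.png',np.hstack([cv2.resize(a,(400,400),interpolation=2),cv2.resize(b[100:420,120:440],(400,400))]))
E
```

```text
t [0.3743 0.341  0.1286] y [ 0.0044 -0.1086 -0.9941] z [ 0.9984 -0.0548  0.0104] F [ 0.6554 -7.2537  0.397 ] clk 13.6
to go world [-0.0007  0.002   0.0014] scaled [-0.0089 -0.0079 -0.0042]
scene [418.87547892 237.03778258] [(np.int32(85), 2)]
((409.0600280761719, 242.0800018310547), (11.0, 10.800000190734863), 53.13010025024414)
wrist [283.72104259 288.2864093 ] [(np.int32(6430), 1)]
((283.0, 305.5), (115.0, 74.0), 90.0)
```

View pics/b.png

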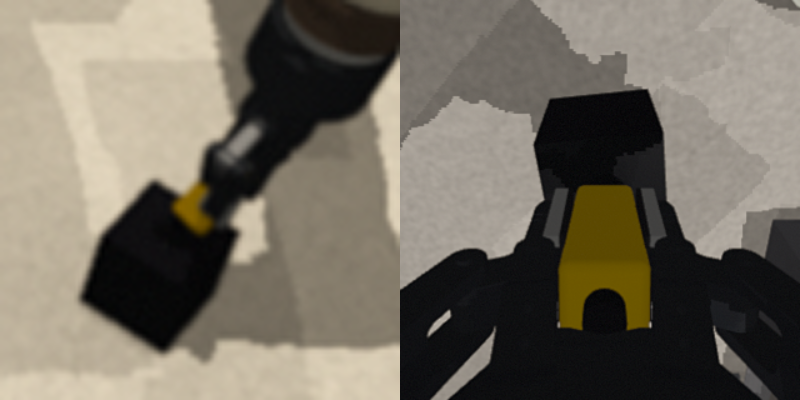

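Left, the scene crop shows the probe's lower body still at the stand's mouth. Right, the wrist crop shows the body's +y face (crop rows 185-262) and its top below that. I'll get the tilt from a depth fit of that face.

```bash
cat > tilt.py <<'E'
from h import *
import sys
def tilt(img,d,c):
    """probe axis (world) from planes of the yellow +y face and top, seen by the wrist camera"""
    h=cv2.cvtColor(img,cv2.COLOR_BGR2HSV); m=((h[...,0]>18)&(h[...,0]<35)&(h[...,1]>150)&(h[...,2]>40)).astype(np.uint8)
    m=cv2.erode(m,np.ones((5,5))); v,u=np.where(m); k=(u>230)&(u<340)&(v>220); uv=np.c_[u,v][k]
    P=pts(uv,d,c); rng=np.random.default_rng(0); out=[]
    for _ in range(2):
        best=None
        for _ in range(300):
            a=P[rng.choice(len(P),3,replace=False)]; n=np.cross(a[1]-a[0],a[2]-a[0]); L=np.linalg.norm(n)
            if L<2e-5: continue
            n/=L; i=np.abs((P-a[0])@n)<.0012
            if best is None or i.sum()>best.sum(): best=i
        Q=P[best]; q=Q.mean(0); n=np.linalg.svd(Q-q)[2][2]; n*=np.sign(n@(c[3]-q)); out.append((n,q,best.sum())); P=P[~best]; uv=uv[~best]
    return out
if __name__=='__main__':
    c=cam('wrist')
    if sys.argv[1]=='new': img,d=bot.camera('wrist'); cv2.imwrite('pics/wl.png',img); np.save('wl.npy',d)
    else: img=cv2.imread(f'pics/wrist_{sys.argv[1]}.png'); d=np.load(f'wrist_{sys.argv[1]}.npy')
    go([.3736,.343,.13]); t,Rt,_=pose()
    for n,q,k in tilt(img,d,c):
        say('plane n',n,'at',q,'N',k,'lean from horizontal n / vertical n (deg)',np.degrees(np.arcsin(n[2])),'in tool',n@Rt)
E
python3 tilt.py b
```

```text
t [0.3744 0.3415 0.1285] y [ 0.0044 -0.1079 -0.9941] z [ 0.9985 -0.0542  0.0103] F [ 0.1193 -6.6004  0.8243] clk 13.7
to go world [-0.0008  0.0015  0.0015] scaled [-0.0064 -0.0083 -0.0041]
plane n [ 0.0502  0.9636 -0.2627] at [0.3744 0.3527 0.1552] N 3488 lean from horizontal n / vertical n (deg) -15.23244131386079 in tool [-0.9875  0.1574 -0.0048]
plane n [0.007 0.273 0.962] at [0.3744 0.3516 0.1813] N 1884 lean from horizontal n / vertical n (deg) 74.1542144748714 in tool [-0.1679 -0.9858  0.0021]
```

>>> {"method": "move_arm", "body": {
  "increments": [
    {"grip":1,"linear":[-0.03,0,0],"twist":0},
    {"grip":1,"linear":[-0.03,0,0],"twist":0},
    {"grip":1,"linear":[-0.025,-0.1,0],"twist":0},
    {"grip":1,"linear":[-0.03,-0.2,0],"twist":0},
    {"grip":1,"linear":[-0.03,-0.2,0],"twist":0}
  ]
}}

```text
clock: 14.2
eef_pos: [0.3724, 0.3729, 0.2202]
tool_rot: [0.516, -0.483, 0.549, -0.446]
ft_force: [1.1, 1.3, -1.4]
grip_width: 0.0254
```

>>> {"method": "move_arm", "body": {
  "increments": [
    {"grip":1,"linear":[0,-0.2,0],"twist":0},
    {"grip":1,"linear":[0,-0.2,0],"twist":0},
    {"grip":1,"linear":[0,-0.1,0],"twist":0},
    {"grip":1,"linear":[0,0,0],"twist":0},
    {"grip":1,"linear":[0,0,0],"twist":0}
  ]
}}

```text
clock: 14.7
eef_pos: [0.3738, 0.3915, 0.329]
tool_rot: [0.509, -0.486, 0.551, -0.449]
ft_force: [-0.6, 0.8, -2.4]
grip_width: 0.0254
```

```bash
python3 tilt.py new
```

```text
t [0.3737 0.3913 0.3287] y [-1.000e-04 -1.254e-01 -9.921e-01] z [ 0.997  -0.0773  0.0096] F [ 0.6787  0.0078 -1.1386] clk 14.75
to go world [-1.000e-04 -4.830e-02 -1.987e-01] scaled [0.1145 1.0162 0.0086]
plane n [ 0.0767  0.9424 -0.3257] at [0.3743 0.4035 0.3563] N 2985 lean from horizontal n / vertical n (deg) -19.006666269456215 in tool [-9.788e-01  2.049e-01  4.000e-04]
plane n [0.0083 0.3301 0.9439] at [0.374  0.4033 0.3813] N 2007 lean from horizontal n / vertical n (deg) 70.71905428712955 in tool [-0.2091 -0.9779 -0.0082]
```

```bash
cat > tip.py <<'E'
from tilt import *
DOT=np.array([.5953,-.0412,.1445]); N=np.array([.0118,.3106,.9505])
def tipoff(img,d,c):
    t,Rt,_=pose(); pl=tilt(img,d,c); pl.sort(key=lambda q:q[0][2]); (b,qb,_),(a,qa,_)=pl
    p=np.linalg.solve(np.array([a,b,Rt[:,2]]),[a@qa-.133,b@qb-.013,Rt[:,2]@t]); return (p-t)@Rt, a@Rt
if __name__=='__main__':
    img=cv2.imread('pics/wl.png');d=np.load('wl.npy'); c=cam('wrist'); o,a=tipoff(img,d,c); say('tip in tool',o,'axis in tool',a)
    np.save('tip.npy',np.array([o,a]))
    t,Rt,_=pose(); say('tip world',t+Rt@o); go(DOT+.03*N-Rt@o)
E
python3 tip.py
```

```text
tip in tool [ 0.0267  0.0758 -0.    ] axis in tool [-0.2095 -0.9778 -0.0079]
tip world [0.3716 0.3554 0.2569]
t [0.3737 0.3913 0.3287] y [-1.000e-04 -1.254e-01 -9.921e-01] z [ 0.997  -0.0773  0.0096] F [ 0.6787  0.0078 -1.1386] clk 14.75
to go world [ 0.2241 -0.3873 -0.0839] scaled [1.7754 0.6587 1.2626]
```

>>> {"method": "move_arm", "body": {
  "increments": [
    {"grip":1,"linear":[0.1,0.01,0.06],"twist":0},
    {"grip":1,"linear":[0.18,0.02,0.125],"twist":0},
    {"grip":1,"linear":[0.18,0.02,0.125],"twist":0},
    {"grip":1,"linear":[0.18,0.02,0.125],"twist":0},
    {"grip":1,"linear":[0.18,0.02,0.125],"twist":0}
  ]
}}

```text
clock: 15.25
eef_pos: [0.47, 0.2159, 0.3214]
tool_rot: [0.518, -0.484, 0.547, -0.445]
ft_force: [1.1, 0.3, -2.1]
grip_width: 0.0255
```

```bash
cat > g.py <<'E'
from tip import *
o,a=np.load('tip.npy'); t,Rt,_=pose(); A=Rt@a; say('tip',t+Rt@o,'axis',A,'err deg',np.degrees(np.arccos(A@N)),'tip-dot',t+Rt@o-DOT,'normal comp',(t+Rt@o-DOT)@N)
go(DOT+float(sys.argv[1])*N-Rt@o); print(np.round(pose()[2]['joint_pos'],3))
E
python3 g.py .04
```

```text
tip [0.4672 0.1794 0.2499] axis [0.0201 0.3391 0.9405] err deg 1.7381275508111291 tip-dot [-0.1281  0.2206  0.1054] normal comp 0.16719064696275432
t [0.47   0.2159 0.3214] y [-0.0142 -0.1344 -0.9908] z [ 0.9976 -0.0688 -0.0049] F [ 1.0642  0.2545 -2.1472] clk 15.25
to go world [ 0.1286 -0.2081 -0.0674] scaled [0.9399 0.4647 0.7147]
[ 0.496  0.322  0.338  1.664 -0.112  2.14 ]
```

>>> {"method": "move_arm", "body": {
  "increments": [
    {"grip":1,"linear":[0.19,0.03,0.14],"twist":0},
    {"grip":1,"linear":[0.19,0.03,0.14],"twist":0},
    {"grip":1,"linear":[0.19,0.03,0.14],"twist":0},
    {"grip":1,"linear":[0.19,0.03,0.14],"twist":0},
    {"grip":1,"linear":[0.1,0.02,0.08],"twist":0}
  ]
}}

```text
clock: 15.75
eef_pos: [0.5846, 0.0215, 0.305]
tool_rot: [0.522, -0.489, 0.545, -0.438]
ft_force: [0.2, 0.4, -1.6]
grip_width: 0.0257
```

>>> {"method": "move_arm", "body": {
  "increments": [
    {"grip":1,"linear":[0,0,0],"twist":0},
    {"grip":1,"linear":[0,0,0],"twist":0},
    {"grip":1,"linear":[0,0,0],"twist":0},
    {"grip":1,"linear":[0,0,0],"twist":0},
    {"grip":1,"linear":[0,0,0],"twist":0}
  ]
}}

```text
clock: 16.25
eef_pos: [0.5819, 0.0194, 0.2975]
tool_rot: [0.524, -0.493, 0.543, -0.433]
ft_force: [0.3, 0.8, -1.7]
grip_width: 0.0252
```

```bash
python3 g.py .04
```

```text
tip [ 0.5763 -0.0175  0.2263] axis [0.0534 0.3429 0.9378] err deg 3.0710265425946237 tip-dot [-0.019   0.0237  0.0818] normal comp 0.08489599597370621
t [0.5819 0.0194 0.2975] y [-0.0465 -0.1386 -0.9893] z [ 0.9961 -0.0811 -0.0354] F [ 0.278   0.7869 -1.7068] clk 16.25
to go world [ 0.0194 -0.0113 -0.0438] scaled [0.0175 0.2199 0.1091]
[ 0.103  0.449  0.464  1.647 -0.133  1.756]
```

>>> {"method": "move_arm", "body": {
  "increments": [
    {"grip":1,"linear":[0.008,0.06,0.055],"twist":0},
    {"grip":1,"linear":[0.008,0.06,0.055],"twist":0},
    {"grip":1,"linear":[0,0.06,0],"twist":0},
    {"grip":1,"linear":[0,0,0],"twist":0},
    {"grip":1,"linear":[0,0,0],"twist":0}
  ]
}}

```text
clock: 16.75
eef_pos: [0.6046, 0.0112, 0.258]
tool_rot: [0.525, -0.492, 0.542, -0.435]
ft_force: [-0.6, 0.0, -2.0]
grip_width: 0.0254
```

```bash
python3 g.py .02; python3 - <<'E'
from tip import *
c=cam('wrist');img,d=bot.camera('wrist'); cv2.imwrite('pics/wl.png',img); np.save('wl.npy',d)
o,a=tipoff(img,d,c); t,Rt,_=pose(); say('re-meas tip tool',o,'axis',a,'world tip',t+Rt@o,'axis w',Rt@a); say('pred tip px',proj(t+Rt@np.load('tip.npy')[0],c),'dot px',proj(DOT,c))
i2,d2=bot.camera('scene'); cv2.imwrite('pics/sl.png',i2)
c2=cam('scene'); say('scene tip',proj(t+Rt@o,c2),'dot',proj(DOT,c2))
p=proj(DOT,c2)[0].astype(int); cv2.imwrite('pics/v8.png',np.hstack([cv2.resize(i2[p[1]-70:p[1]+30,p[0]-50:p[0]+50],(400,400),interpolation=2),cv2.resize(img[100:420,120:440],(400,400))]))
E
```

```text
tip [ 0.5994 -0.0257  0.1868] axis [0.0508 0.3432 0.9379] err deg 2.967294122557206 tip-dot [0.0041 0.0155 0.0423] normal comp 0.045043946624678026
t [0.6046 0.0112 0.258 ] y [-0.0448 -0.1388 -0.9893] z [ 0.9965 -0.0768 -0.0343] F [-0.6026  0.0222 -1.9779] clk 16.75
to go world [-0.0038 -0.0093 -0.0233] scaled [ 0.0307  0.1224 -0.0115]
[ 0.086  0.497  0.438  1.569 -0.135  1.735]
re-meas tip tool [ 0.0268  0.0756 -0.    ] axis [-2.045e-01 -9.789e-01  3.000e-04] world tip [ 0.5992 -0.0257  0.1868] axis w [0.0592 0.3377 0.9394]
pred tip px [[283.3072 249.2627]] dot px [[281.9928 237.7028]]
scene tip [[255.7843 195.709 ]] dot [[253.6313 203.4442]]
```

View pics/v8.png

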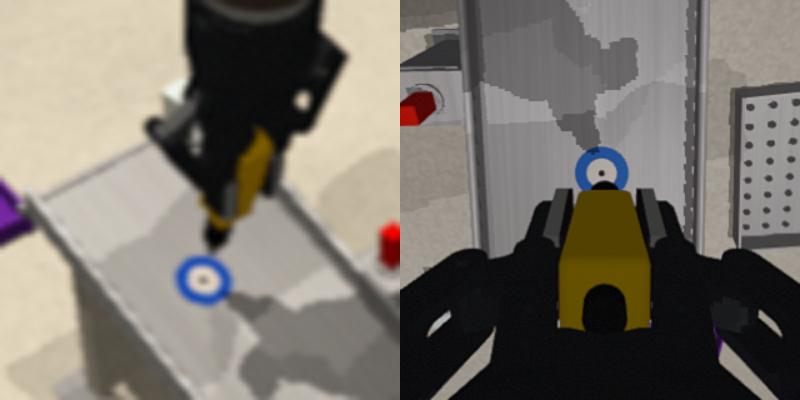

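The wrist crop shows the dot at full-image pixel (281,238), against a predicted (282,237.7). The nose hides the tip but sits just beside the ring and clear of it. I'll approach to about 10 mm.

>>> {"method": "move_arm", "body": {
  "increments": [
    {"grip":1,"linear":[0.013,0.053,-0.004],"twist":0},
    {"grip":1,"linear":[0.013,0.053,-0.004],"twist":0},
    {"grip":1,"linear":[0.012,0.045,-0.004],"twist":0},
    {"grip":1,"linear":[0,0,0],"twist":0},
    {"grip":1,"linear":[0,0,0],"twist":0}
  ]
}}

```text
clock: 17.35
eef_pos: [0.6013, -0.0007, 0.2302]
tool_rot: [0.524, -0.491, 0.543, -0.436]
ft_force: [0.3, -1.0, -1.9]
grip_width: 0.025
```

```bash
python3 g.py -.006
```

```text
tip [ 0.5963 -0.0375  0.159 ] axis [0.0467 0.3427 0.9383] err deg 2.767508575316795 tip-dot [0.001  0.0037 0.0145] normal comp 0.014914003577983222
t [ 0.6013 -0.0007  0.2302] y [-0.0404 -0.1382 -0.9896] z [ 0.9966 -0.0765 -0.03  ] F [ 0.2702 -1.0492 -1.9496] clk 17.35
to go world [-0.0011 -0.0055 -0.0202] scaled [ 1.340e-02  1.039e-01 -1.000e-04]
[ 0.067  0.488  0.353  1.486 -0.136  1.716]
```

>>> {"method": "move_arm", "body": {
  "increments": [
    {"grip":1,"linear":[0.005,0.025,0],"twist":0},
    {"grip":1,"linear":[0.003,0.02,0],"twist":0},
    {"grip":1,"linear":[0.003,0.02,0],"twist":0},
    {"grip":1,"linear":[0,0,0],"twist":0},
    {"grip":1,"linear":[0,0,0],"twist":0}
  ]
}}

```text
clock: 17.85
eef_pos: [0.6011, -0.0047, 0.2176]
tool_rot: [0.523, -0.49, 0.543, -0.437]
ft_force: [0.4, 0.2, -1.9]
grip_width: 0.0251
```

```bash
python3 g.py -.006
```

```text
tip [ 0.5963 -0.0416  0.1464] axis [0.0448 0.3425 0.9385] err deg 2.681767962214009 tip-dot [ 0.001  -0.0004  0.0019] normal comp 0.0016664837498191435
t [ 0.6011 -0.0047  0.2176] y [-0.0385 -0.138  -0.9897] z [ 0.9967 -0.0762 -0.0282] F [ 0.4139  0.1627 -1.8864] clk 17.85
to go world [-0.001  -0.0015 -0.0076] scaled [ 0.0025  0.0387 -0.0034]
[ 0.061  0.488  0.321  1.451 -0.136  1.709]
```

>>> {"method": "move_arm", "body": {
  "increments": [
    {"grip":1,"linear":[0.001,0.013,-0.003],"twist":0},
    {"grip":1,"linear":[0.002,0.013,0],"twist":0},
    {"grip":1,"linear":[0.001,0.012,0],"twist":0},
    {"grip":1,"linear":[0,0,0],"twist":0},
    {"grip":1,"linear":[0,0,0],"twist":0}
  ]
}}

```text
clock: 18.35
eef_pos: [0.6004, -0.0066, 0.2113]
tool_rot: [0.523, -0.49, 0.544, -0.437]
ft_force: [-1.6, 0.8, -0.0]
grip_width: 0.0254
```

```bash
python3 g.py -.006;  python3 - <<'E'
from tip import *
F=[]
for i in range(3):
    c=cam('wrist');img,d=bot.camera('wrist'); t,Rt,ob=pose(); F.append(ob['ft_force']); o,a=tipoff(img,d,c); w=t+Rt@o; say('free tip-dot',w-DOT,'normal',(w-DOT)@N,'axis err',np.degrees(np.arccos(Rt@a@N)),'F',ob['ft_force'])
cv2.imwrite('pics/v9.png',img[100:420,120:440])
m=mask(img,'blue'); 
m4=mask(img,'red'); P=pts(m4,d,cam('wrist')); say('pin red',m4.mean(0),np.median(P,0))
E
```

```text
tip [ 0.5958 -0.0435  0.1401] axis [0.0426 0.3428 0.9384] err deg 2.6071110782016196 tip-dot [ 0.0005 -0.0023 -0.0044] normal comp -0.004902131666393889
t [ 0.6004 -0.0066  0.2113] y [-0.0363 -0.1384 -0.9897] z [ 0.9968 -0.076  -0.0259] F [-1.5657  0.7602 -0.0471] clk 18.35
to go world [-0.0005  0.0004 -0.0013] scaled [-0.0026  0.0061 -0.0027]
[ 0.058  0.487  0.303  1.432 -0.136  1.706]
free tip-dot [ 0.0005 -0.0023 -0.0044] normal -0.004863022273945867 axis err 2.943989434129872 F [-0.6973  0.0526  1.0177]
free tip-dot [ 0.0005 -0.002  -0.0046] normal -0.004940773001146453 axis err 2.5087151922345168 F [-0.8827  0.2095  1.5457]
free tip-dot [ 0.0005 -0.0021 -0.0045] normal -0.0049243169504347 axis err 3.084759101543276 F [-0.5163  0.9319 -0.1407]
pin red [ 99.3327 189.1182] [0.4644 0.0127 0.1343]
```

View pics/v9.png

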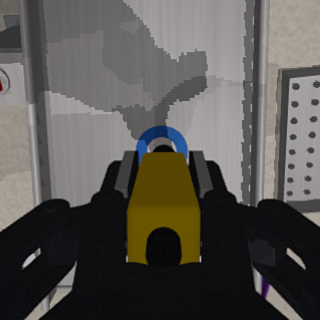

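The wrist view shows the tip down inside the ring and the arm holding steady. Geometry gives about 4.9 mm pushed in. The force shift of about 2.4 N gives about 5 mm, so the two agree. I'll hand in.

```bash
python3 -c "
from workcell import bot
print(bot.job_done()); o=bot.get_obs(); print(o['clock'],o['eef_pos'],o['ft_force'],o['grip_width'])"
```

```text
the job is handed in; nothing more can be done
None
the job is handed in; nothing more can be done
```

The job is handed in: the pin is home in the ear and bracket and released, and the probe is being held pressed inside the blue ring. The hand-in call gave no verdict, and the state could not be read after it.

- **Pin:** After release, its handle top measured (0.458, 0.010) at 0.14 m height. That is about 2 mm from the measured hole centre, with the collar at ear height. A last rough look (median of the red pixels) still had the handle there, though that look is only good to a few mm.
- **Tilt:** The tool could not be tilted on command, so I leaned the gripped probe against the mouth of its stand until it stood about 19° over. Small uncommanded drift of the tool added about 7° of that lean. Square to the slope was within about 2.5–3° at the end (limit 8°).
- **Probe position:** The tip is about 2 mm from the dot (limit 7 mm).
- **Push-in:** The tip is pushed in about 4.9 mm by geometry, slightly short of the half-way 6 mm. The wrist force shifted by about 2.4 N, which gives about 5 mm, so the two agree. Single force readings scattered by about 1 N.
- **Other checks:** Nothing pushed hard: the largest wrist force I saw was about 8 N, while tilting the probe against its stand. My last reading put the clock at 18.35 s, plus a few camera calls, well under 61 s. I made no separate final check of the trays, bowl and tin, but the arm did not go near them.

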